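# Load the sample sled through the splash doors

### The arm

A 7-joint arm with a two-finger parallel gripper is mounted at the origin on the work surface. World frame = base frame: x ahead of the robot, y to its left, z up, the work surface at z = 0. Lengths are in m, angles in rad, forces in N, time in s.
With the tool pointing down it reaches from about 0.4 to 0.925 m from the base axis. Payload 5.6 kg.
Tool frame: the origin (TCP) lies on the front face of the gripper's body, between the roots of the fingers; the fingertips stand 73 mm ahead of it and the grasp point (between the pads) lies 54 mm ahead of it; z points along the fingers, y is the line along which they close (so a half turn about z gives the same grasp; the last joint's range is limited). The gripper opens to 85 mm and grips with 20 to 120 N. Pads are 22 mm wide; open, the fingers measure 114 mm over their backs; the gripper's body (76 mm by 85 mm) begins 54 mm behind the grasp point. The pads swing forward as they close: fully open they stand 13 mm farther back than shut.
Start: joints at [-1.384, 0.468, -0.012, 1.603, 0.006, 1.071, -0.056], TCP at [0.148, 0.633, 0.304] pointing down, gripper open.
Joint ranges: [-2.53, 2.53], [-0.31, 2.02], [-1.57, 1.55], [0.28, 2.44], [-1.29, 4.43], [0.15, 1.84], [-2.92, 2.92]. Speed limits (rad/s): [2.57, 2.57, 3.14, 3.14, 3.14, 3.14, 3.14].

### API

Orientations are given as [roll, pitch, yaw] about the fixed x, y, z axes, in that order (R = Rz(yaw) Ry(pitch) Rx(roll)).
In Python, from rig import * gives the robot as it stands. Calls block until the motion is done:
- reach(position, orientation): joint-space move of the TCP to a pose.
- move_straight(position, frame=None, feed=0.15): straight line of the TCP; frame=None keeps the orientation; feed is the mean speed in m/s.
- move_joints(angles): joint-space move.
- grip(opening): opening from 0.0 (shut) to 1.0 (fully open); the grip force is fixed at half the most; returns when the fingers have stopped.
- wait(seconds).
- inverse_kinematics(position, orientation): joint angles nearest the present ones, or None.
- get_obs(): the state.
- snapshot(name): name is "scene" or "top"; returns a dict with "pixels" (420x560x3 uint8, blue, green, red), "K" (3x3 intrinsics, pixels), "xyz" and "attitude" of the camera in the world. Camera axes: x right, y down, z forward; pixel columns grow to the right and rows downward; lengths in m; the calibration is good to about 2 mm. A picture is of the moment at which its call begins. There is no depth.
A pose or a line that the arm cannot do raises IKError and nothing moves.
- job_done(): hands the job in; it is judged then, once.
The state is a dict: "clock": time; "joints": joint angles; "qvel": joint speeds; "effort": joint torques, N m; "ee_pos": TCP position; "tcp_rot": TCP orientation; "ft_force": force on the tool from outside, world axes, zero at the start; "torque": the same for the moment, N m; "gripper_width": opening from 0.0 (shut) to 1.0 (fully open); "grip_force": force on a finger pad.
Only numpy, scipy, OpenCV 4.12 (cv2) and the standard library are available. Lean on these libraries where they do the work, as an engineer would, in place of code of your own. Each camera call takes 0.05 s, during which the arm holds its last target. There are 200 camera calls.

### The job

Set the round-nosed sample sled down in the open lane in front of the loading station, nose towards the shut splash doors, then slide it along the lane floor, pushing its tail, through the sprung doors until it is fully home against the stop, and hold it there for a moment with a firm but gentle push of about 10 N (friction takes part of it; the stop registers 3 N or more and is harmed above 18 N). Come out so that both doors spring shut behind it, and leave the other things on the bench alone.

Things in the scene. Friction and masses are not known exactly. Their poses are not given: they have to be found in the camera images.
- station: Fixed loading station, its lane running roughly away from the robot (yaw +-0.25 rad). Origin: on the bench, on the lane's centre line, in the plane of the shut doors; x along the lane in the push direction, y left, z up. Base plate 6 mm thick (lane floor at z = 6 mm), y +-67 mm. Two rails, tops at z = 18 mm, 54 mm apart inside, from x = -120 to +138 mm.
- lane_mouth (a point): Centre of the lane floor (z = 6 mm) at the lane's open end nearest the robot, 120 mm before the doors; axes as the station. The lane is open above from here, through the doorway (no lintel), up to the hood. Either side of the doorway stand posts and grey cheeks up to z = 56 mm, at |y| 34 to 67 mm.
- hood_edge (a point): Middle of the near top edge of the clear plastic hood over the rear of the station: 72 mm past the doors, z = 72 mm; the hood's underside is at z = 68 mm and it reaches to 164 mm past the doors. The chamber's side walls are 68 mm high at |y| 61 to 67 mm, from the doors to the back.
- stop: Fixed steel block in the lane under the hood, 40 mm wide, 26 mm high. Origin: bottom centre of its near face, on the lane floor, 140 mm past the doors; axes as the station. From that face an adjusting disc (18 mm across) sticks out towards the doors, 0 to 20 mm, locked anew each time, not measured: find it slowly by feel. Rigid; registers at 3 N or more for 0.2 s; harmed above 18 N.
- left_door (a joint): Angle (rad) of the left (+y) sprung door: 0 shut, grows as it is pushed into the chamber, to 1.45; it cannot open outward. A 3 mm steel leaf 33 mm wide, 20 to 50 mm above the bench, hinged about an upright axis at station x = 0, y = +34 mm, reaching to the centre line. Spring: 0.04 N m shut, 0.18 N m wide open.
- right_door (a joint): The same for the right (-y) door, hinged at station y = -34 mm, mirrored; 0 shut, grows as it is pushed into the chamber. Together the doors and friction resist the sled with up to about 10 N while opening, 1 to 3 N just before home. They swing 33 mm into the chamber, so they shut only when the sled's tail is farther in than that and the fingers are out (lifting them straight up will do).
- sled: Loose aluminium sample sled, 80 mm long (x), 50 mm wide, 28 mm high, about 0.35 kg; nose (+x) rounded to 25 mm radius, tail (-x) flat. Origin: centre of its underside; tail face at x = -40 mm, nose at +40 mm. 2 mm clearance each side in the lane. Stands on the bench left or right of the station. Home (nose on the disc): tail face 40 to 60 mm past the doors.
- sled_nose (a point): Foremost point of the sled's rounded nose, at half its height (14 mm above its underside).
- sled_fin (a point): Top centre of the sled's upright grip fin, 58 mm above the underside and 5 mm behind the origin. The fin is 14 mm thick (y), 30 mm long (x), and rises from the sled's top (28 mm). In front of it lies a small dark sample disc, 20 mm across, 6 mm high.
- vice_block: Bystander: small aluminium vice, 85 x 66 x 52 mm, too wide for the lane, origin centre of underside; left or right of the station.
- offcut: Bystander: upright steel bar stub, 32 mm across, 45 mm high, origin centre of underside.
- mount: Bystander: black sample mount, 40 mm across, 22 mm high, origin centre of underside.
- cleaner: Bystander: white bottle 170 mm high, 64 mm across, origin centre of underside.
- resin: Bystander: amber jar 90 mm high, 68 mm across, origin centre of underside.
- spanner: Bystander: spanner lying on the bench.
- brush: Bystander: brush lying on the bench.

How it is judged:
By the outcome, as a careful person would: the job done as asked, in the order asked, and still so for the second after the job is handed in, with the robot touching nothing.
It also fails if it takes over 72 s, if anything falls off the work surface, if the arm or the gripper's body presses on something with over 40 N, if the wrist force passes 120 N, or if a joint passes its speed limit or range.

## Working session

There is one attempt and no reset: what is moved stays moved. The work goes in short steps, each a Python script; the robot and the scene stay as the last script left them, time stands still between calls to the robot, and variables do not carry over. Pictures are saved under pics/ and viewed, at most 10 in all, crops included, and the job is handed in when it is done.

```bash
ls; mkdir -p pics; python3 - <<'E'
from rig import *
import cv2
for n in("scene","top"):
    s=snapshot(n); cv2.imwrite(f"pics/{n}0.png",s["pixels"]); print(n,s["K"],s["xyz"],s["attitude"])
o=get_obs(); print(o)
E
```

```text
pics
scene [[454.76256919   0.         283.27604407]
 [  0.         454.76256919 207.57482025]
 [  0.           0.           1.        ]] [ 1.26971856 -0.01913726  0.88821234] [-2.44162131  0.00788451  1.5367722 ]
top [[390.49525393   0.         276.26646784]
 [  0.         390.49525393 198.99907435]
 [  0.           0.           1.        ]] [ 0.52082483 -0.00401341  0.9516565 ] [-3.05326473  0.01634352 -1.56985712]
{'clock': 0.1, 'joints': array([-1.38402368,  0.46831758, -0.01160119,  1.60353375,  0.00600012,
        1.07137723, -0.05628898]), 'qvel': array([-0.00026459, -0.00210988, -0.00013693, -0.00200546, -0.00121762,
       -0.00113664, -0.00096923]), 'effort': array([ 6.04185370e-04, -5.33524883e+01,  2.14609166e-02, -2.51967466e+01,
        1.14772475e-02,  4.32294648e-03,  1.19093590e-05]), 'ee_pos': array([0.1480113 , 0.63253221, 0.30301409]), 'tcp_rot': array([-3.13999537e+00,  1.16183939e-04,  2.91176528e+00]), 'ft_force': array([-0.45086697,  0.40543826, -0.28489542]), 'torque': array([ 0.00875609, -0.03250735, -0.01803969]), 'grip_force': 0.0, 'gripper_width': 1.000378542167694}
```

View pics/top0.png

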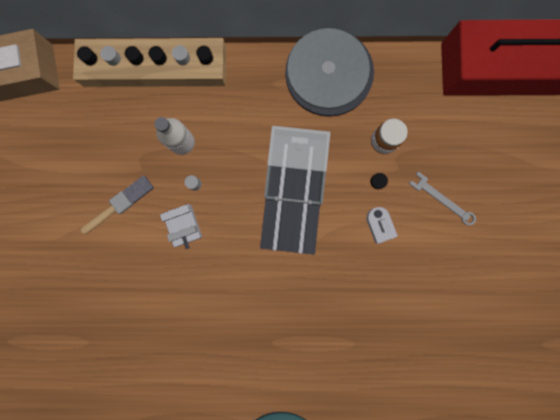

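View pics/scene0.png

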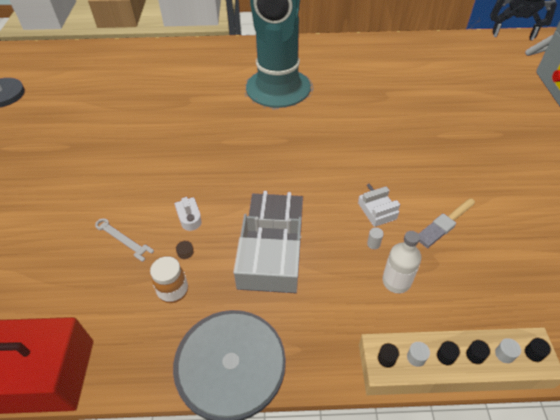

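The top view shows the station at about (297,190), with its open end at (289,252) and its doors at about row 200. The sled is to the right at (381,225), nose (dark disc) up and left. The vice is at (181,226). Next I'll look at the edges more closely.

```bash
cat > h.py <<'E'
import numpy as np, cv2
from scipy.spatial.transform import Rotation as R
def cast(s,px,z):
    px=np.atleast_2d(np.asarray(px,float))
    d=np.c_[px,np.ones(len(px))]@np.linalg.inv(s["K"]).T@R.from_euler("xyz",s["attitude"]).as_matrix().T
    c=np.asarray(s["xyz"]); return c+d*((z-c[2])/d[:,2])[:,None]
def proj(s,P):
    q=(np.atleast_2d(P)-s["xyz"])@R.from_euler("xyz",s["attitude"]).as_matrix()@s["K"].T
    return q[:,:2]/q[:,2:]
E
python3 - <<'E'
from rig import *
from h import *
t=snapshot("top"); import pickle; pickle.dump(t,open("t.pkl","wb"))
p=t["pixels"]
print(cast(t,[[289,251],[293,200],[381,225],[300,140]],0.01).round(3))
a=cv2.resize(p[120:260,255:335],None,fx=4,fy=4,interpolation=cv2.INTER_CUBIC)
b=cv2.resize(p[195:250,355:405],None,fx=8,fy=8,interpolation=cv2.INTER_CUBIC)
im=np.zeros((560,730,3),np.uint8); im[:,:320]=a; im[:440,325:725]=b
cv2.imwrite("pics/crop.png",im)
E
```

```text
[[ 0.479 -0.019  0.01 ]
 [ 0.602 -0.029  0.01 ]
 [ 0.542 -0.24   0.01 ]
 [ 0.749 -0.047  0.01 ]]
```

View pics/crop.png

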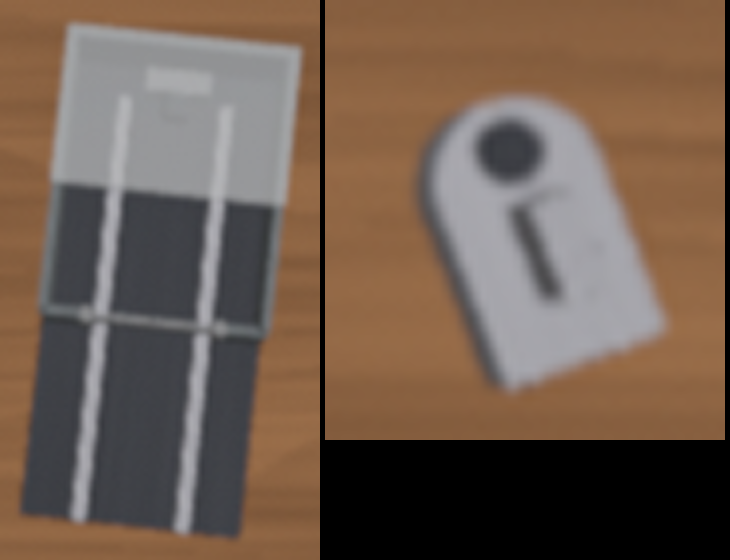

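The crop shows both rails as bright lines on the dark plate, the mouth at the lower end of the plate, and the hood from about row 165 up. It also shows the sled's bright top face with its nose up and left. Now I'll measure these.

```bash
python3 - <<'E'
from h import *
import pickle; t=pickle.load(open("t.pkl","rb")); p=t["pixels"]
hsv=cv2.cvtColor(p,cv2.COLOR_BGR2HSV); g=p[...,0].astype(float) # blue: wood is dark in blue
# rails
L=[];Rr=[]
for v in range(206,248):
    row=g[v,255:335]; hs=hsv[v,255:335]
    m=(hs[:,1]<70)&(hs[:,2]>100)
    c=np.where(m)[0]
    if len(c)<2: continue
    k=np.argmax(np.diff(c)); 
    for grp,out in((c[:k+1],L),(c[k+1:],Rr)):
        a=np.arange(grp[0]-2,grp[-1]+3); w=np.clip(row[a]-80,0,None); out.append([255+(a*w).sum()/w.sum(),v])
lines=[]
for q in(L,Rr):
    W=cast(t,q,.018)[:,:2]; k,b=np.polyfit(W[:,0],W[:,1],1); lines.append((k,b)); print("rail k,b",k,b,"res",np.std(W[:,1]-k*W[:,0]-b))
k=np.mean([l[0] for l in lines]); b=np.mean([l[1] for l in lines]); yaw=np.arctan(k)
print("yaw",yaw,"gap centre-centre",(lines[0][1]-lines[1][1]+(lines[0][0]-lines[1][0])*.53)*np.cos(yaw))
# plate outline (low saturation blob)
m=((hsv[...,1]<90)).astype(np.uint8); m[:, :255]=0; m[:,335:]=0; m[:120]=0; m[256:]=0
cs=max(cv2.findContours(m,0,cv2.CHAIN_APPROX_NONE)[0],key=cv2.contourArea)[:,0,:]
W=cast(t,cs,.006)[:,:2]; u=np.array([np.cos(yaw),np.sin(yaw)]); n=np.array([-u[1],u[0]])
s=W@u; y=W@n-b*np.cos(yaw)
near=(np.abs(y)<55)&(s<s.min()+.01)
print("mouth s",np.median(s[near])-.001,"y ext near",y[(s<s.min()+.1)].min(),y[(s<s.min()+.1)].max())
# door plane: bright line at z=.05 between rails, check
s0=np.median(s[near])-.001+.12
org=u*s0+n*b*np.cos(yaw); print("station origin",org, "proj door top", proj(t,[np.r_[org,.05]]))
# sled
m=((hsv[...,1]<75)&(hsv[...,2]>115)).astype(np.uint8); m2=np.zeros_like(m); m2[200:247,362:402]=m[200:247,362:402]
cs=max(cv2.findContours(m2,0,cv2.CHAIN_APPROX_NONE)[0],key=cv2.contourArea)
f=np.zeros_like(m); cv2.drawContours(f,[cs],-1,1,-1)
h=cv2.convexHull(cs)[:,0,:]; W=cast(t,h,.028)[:,:2]
r=cv2.minAreaRect((W*1000).astype(np.float32)); print("sled rect mm",r)
ys,xs=np.nonzero(f); C=cast(t,np.c_[xs,ys],.028)[:,:2]; c=C.mean(0); ev,E=np.linalg.eigh(np.cov(C.T)); print("centroid",c,"axis yaw",np.arctan2(E[1,1],E[0,1]),"sd",np.sqrt(ev))
E
```

```text
rail k,b -0.11120714821258493 0.07016865541699614 res 0.00024421578212846116
rail k,b -0.11101767614975527 0.007842107664567055 res 0.0002475045783010167
yaw -0.11065850637706307 gap centre-centre 0.06184552722112911
mouth s 0.47746184321311574 y ext near -0.0666378461088468 0.06644271002200682
station origin [ 0.59808865 -0.02744969] proj door top [[292.77704851 200.10121974]]
sled rect mm ((544.8134155273438, -235.8115234375), (82.23871612548828, 51.81640625), 19.706331253051758)
centroid [ 0.54248398 -0.23651408] axis yaw -2.7990516529001943 sd [0.01452487 0.02259687]
```

```bash
cat >> h.py <<'E'
YS=-0.11066; O=np.array([0.59809,-0.02745])
SLED=np.array([0.5448,-0.2357]); SY=0.343
def st(x,y,z,O=O):
    c,s=np.cos(YS),np.sin(YS); return [O[0]+c*x-s*y,O[1]+s*x+c*y,z]
def loc(p): 
    c,s=np.cos(YS),np.sin(YS); d=np.asarray(p[:2])-O; return np.array([c*d[0]+s*d[1],-s*d[0]+c*d[1],p[2]])
def flocal(f):
    c,s=np.cos(YS),np.sin(YS); return np.array([c*f[0]+s*f[1],-s*f[0]+c*f[1],f[2]])
E
python3 - <<'E'
from rig import *
from h import *
fin=SLED-0.005*np.array([np.cos(SY),np.sin(SY)])
print(fin)
for off in(0,np.pi):
    for P,y in(([*fin,.2],SY),([*fin,.104],SY),(st(-70,0,.2),YS) if 0 else (st(-.07,0,.2),YS),(st(-.07,0,.11),YS),(st(.05,0,.087),YS),(st(-.13,0,.087),YS)):
        q=inverse_kinematics(P,[np.pi,0,y+off]); print(off,None if q is None else np.round(q,2))
E
```

```text
[ 0.54009125 -0.23738157]
0 [-0.33  0.68  0.96  1.88 -0.68  0.95 -0.28]
0 [-0.28  0.84  0.9   1.91 -0.88  0.85 -0.13]
0 [-0.86  0.67  1.13  2.03 -0.76  0.95 -1.  ]
0 [-0.5   0.63  0.61  2.05 -0.59  0.64 -1.18]
0 [-0.5   0.86  0.72  1.76 -0.75  0.82 -1.09]
0 [-0.5   0.6   0.56  2.19 -0.64  0.52 -1.13]
3.141592653589793 [-0.2   0.59  0.74  1.87 -0.51  0.88  2.71]
3.141592653589793 [ 0.06  0.66  0.39  1.89 -0.39  0.66  2.6 ]
3.141592653589793 [-0.44  0.43  0.51  2.01 -0.3   0.77  1.71]
3.141592653589793 [-0.29  0.57  0.33  2.04 -0.32  0.58  1.72]
3.141592653589793 [-0.21  0.75  0.29  1.74 -0.3   0.7   1.7 ]
3.141592653589793 [-0.25  0.54  0.25  2.18 -0.3   0.45  1.7 ]
```

```bash
python3 - <<'E'
from rig import *
from h import *
fin=SLED-0.005*np.array([np.cos(SY),np.sin(SY)]); o=[np.pi,0,SY]
reach([*fin,.3],o); grip(0.5)
move_straight([*fin,.16],feed=.2)
s=snapshot("scene"); t=snapshot("top")
move_straight([*fin,.104],feed=.08); print(get_obs()["ft_force"])
grip(0.0); ob=get_obs(); print(ob["clock"],ob["gripper_width"],ob["grip_force"],ob["ft_force"],ob["ee_pos"])
a=snapshot("scene")["pixels"]
im=np.hstack([cv2.resize(x[170:310,150:310],None,fx=2.5,fy=2.5) for x in(s["pixels"],a)])
cv2.imwrite("pics/grasp.png",im)
# scene cross-check projections
for n,P in(("fin",[*fin,.058]),("org",[*O,.05]),("mouth L rail top",st(-.12,.031,.018)),("mouth R",st(-.12,-.031,.018))): print(n,proj(s,P).round(1))
E
```

```text
[-0.78739057 -0.73256109 -0.37350224]
6.1417 0.15208443248601794 59.54640984535217 [ 0.52326372 -0.44523314  3.34769491] [ 0.54049245 -0.23756891  0.10464593]
fin [[185.7 201. ]]
org [[272.9 219. ]]
mouth L rail top [[289.4 191.2]]
mouth R [[265.5 189.9]]
```

View pics/grasp.png

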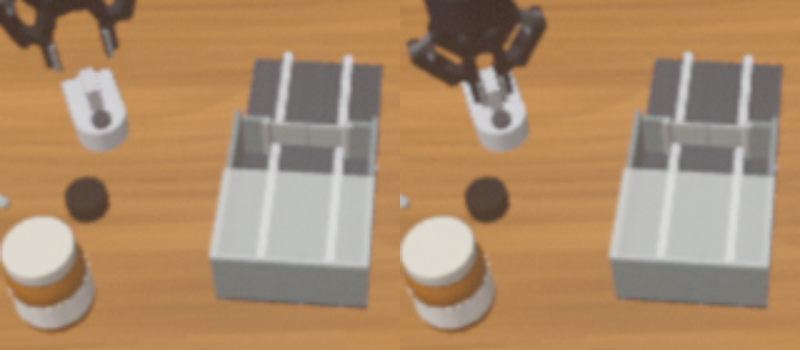

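The fin is gripped: the opening matches 14 mm and the force is 60 N. The rail ends in this view, at about (265,192) and (289,192), match the projected positions to within about 2 px. Next I'll lift the sled, carry it over the lane and check its alignment.

```bash
python3 - <<'E'
from rig import *
from h import *
p=get_obs()["ee_pos"]
move_straight([p[0],p[1],.2],feed=.15)
move_straight(st(-.075,0,.2),frame=[np.pi,0,YS],feed=.15)
move_straight(st(-.075,0,.137),feed=.1)
ob=get_obs(); print(ob["clock"],loc(ob["ee_pos"]),ob["tcp_rot"],ob["ft_force"],ob["gripper_width"])
s=snapshot("scene"); t=snapshot("top")
import pickle; pickle.dump((s,t),open("st2.pkl","wb"))
a=cv2.resize(s["pixels"][165:245,235:315],(400,400),interpolation=cv2.INTER_CUBIC)
b=cv2.resize(t["pixels"][180:260,250:330],(400,400),interpolation=cv2.INTER_CUBIC)
cv2.imwrite("pics/over.png",np.hstack([a,b]))
E
```

```text
9.375 [-0.07460517 -0.00029105  0.13727015] [ 3.14140780e+00 -6.69978100e-04 -1.11077098e-01] [-0.11939082  0.21651842 -3.25675404] 0.15279750455718222
```

View pics/over.png

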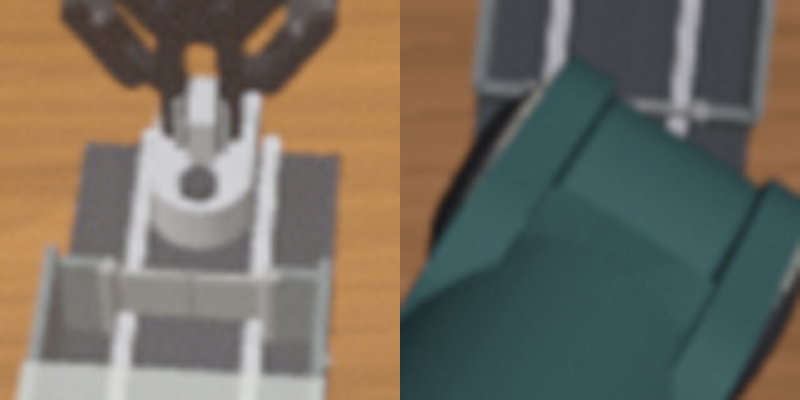

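The sled hangs over the lane between the rails, with its disc centre at scene px (274.6,202). I'll check that against the projection and then lower it in small, force-guarded steps.

```bash
python3 - <<'E'
from rig import *
from h import *
import pickle; s,t=pickle.load(open("st2.pkl","rb"))
for x in(-.055,-.05,-.045): print(x,proj(s,[st(x,0,.0667),st(x,.025,.0607),st(x,-.025,.0607)]).round(1).tolist())
z=.137; f0=flocal(get_obs()["ft_force"])
while z>.1095:
    z-=.0015; move_straight(st(-.075,0,z),feed=.05); ob=get_obs(); f=flocal(ob["ft_force"])-f0
    if np.abs(f).max()>4: break
print(ob["clock"],z,loc(ob["ee_pos"]),f,ob["torque"])
E
```

```text
-0.055 [[274.8, 196.9], [285.1, 199.1], [264.6, 198.0]]
-0.05 [[274.6, 198.4], [285.0, 200.6], [264.4, 199.5]]
-0.045 [[274.4, 200.0], [284.8, 202.2], [264.1, 201.1]]
13.975 0.10999999999999999 [-7.44544562e-02 -1.00461834e-04  1.10594849e-01] [-1.53710781  1.25145583  7.37539263] [ 0.04079772  0.15465699 -0.00774252]
```

The sled is seated: the TCP is at 0.1106 m, exactly lane-floor height. Now I'll release it, lift and look.

```bash
python3 - <<'E'
from rig import *
from h import *
grip(0.45); move_straight(st(-.075,0,.19),feed=.2); grip(0.0)
move_straight(st(-.17,0,.17),feed=.2)
s=snapshot("scene"); t=snapshot("top"); print(get_obs()["clock"],get_obs()["ft_force"])
a=cv2.resize(s["pixels"][165:245,235:315],(400,400),interpolation=cv2.INTER_CUBIC)
b=cv2.resize(t["pixels"][180:260,250:330],(400,400),interpolation=cv2.INTER_CUBIC)
cv2.imwrite("pics/set.png",np.hstack([a,b]))
E
```

```text
16.075 [-0.19954006  0.04891495 -0.23062573]
```

View pics/set.png

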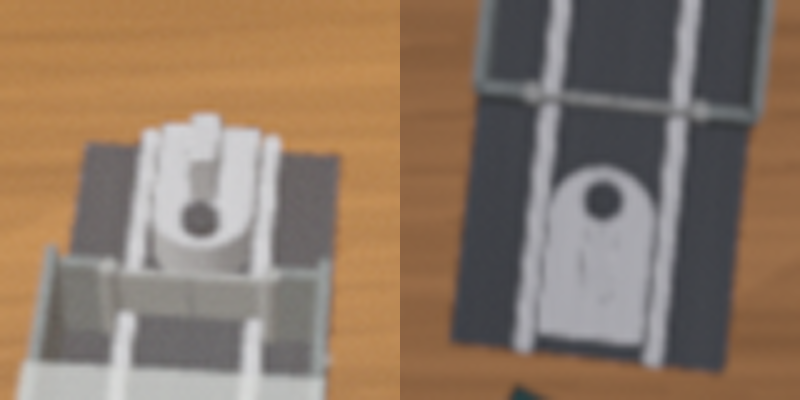

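The sled sits squarely between the rails, nose towards the shut doors, with its tail just inside the mouth (top px about (318,248)). Now I'll push it, guarded by force.

```bash
python3 - <<'E'
from rig import *
from h import *
Z=.092
move_straight(st(-.155,0,Z),feed=.2); wait(.2)
f0=flocal(get_obs()["ft_force"]); print("f0",f0)
x=-.155; log=[]
while x<.019:
    x+=.006; move_straight(st(x,0,Z),feed=.05); ob=get_obs(); f=flocal(ob["ft_force"])-f0
    log.append((round(1e3*x),*(1e3*loc(ob["ee_pos"])[:2]).round(1),*f.round(1)))
    if f[0]<-15 or abs(f[1])>15: print("STOP"); break
for l in log[::2]: print(*l)
print(ob["clock"],log[-1])
E
```

```text
f0 [-0.39543575 -0.46677562  0.50826806]
-149 -148.3 0.2 0.7 1.3 -1.3
-137 -136.6 -0.0 0.3 0.8 -0.8
-125 -124.6 -0.0 0.1 0.4 -0.5
-113 -112.5 -0.0 -0.0 -0.7 -0.3
-101 -100.5 -0.0 1.1 0.8 0.1
-89 -89.4 -0.0 -2.3 0.2 -1.1
-77 -78.3 -0.1 -5.3 0.6 -1.9
-65 -67.4 -0.1 -7.3 1.0 -1.3
-53 -54.8 -0.1 -5.5 0.3 -2.9
-41 -40.9 -0.0 -1.8 1.6 -1.5
-29 -27.8 0.0 0.5 0.1 0.4
-17 -16.3 -0.0 0.7 1.3 -0.6
-5 -4.3 -0.0 0.5 0.8 -0.5
7 7.7 -0.0 0.8 1.2 -0.4
19 19.7 -0.0 0.6 0.6 -0.9
24.5583 (19, np.float64(19.7), np.float64(-0.0), np.float64(0.6), np.float64(0.6), np.float64(-0.9))
```

The force fell to about zero after x = -29 mm, so I'll look before going on.

```bash
python3 - <<'E'
from rig import *
from h import *
s=snapshot("scene"); t=snapshot("top")
a=cv2.resize(s["pixels"][185:295,225:315],(400,489),interpolation=cv2.INTER_CUBIC)
b=cv2.resize(t["pixels"][125:235,250:340],(400,489),interpolation=cv2.INTER_CUBIC)
cv2.imwrite("pics/mid.png",np.hstack([a,b]))
E
```

```text
(no output)
```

View pics/mid.png

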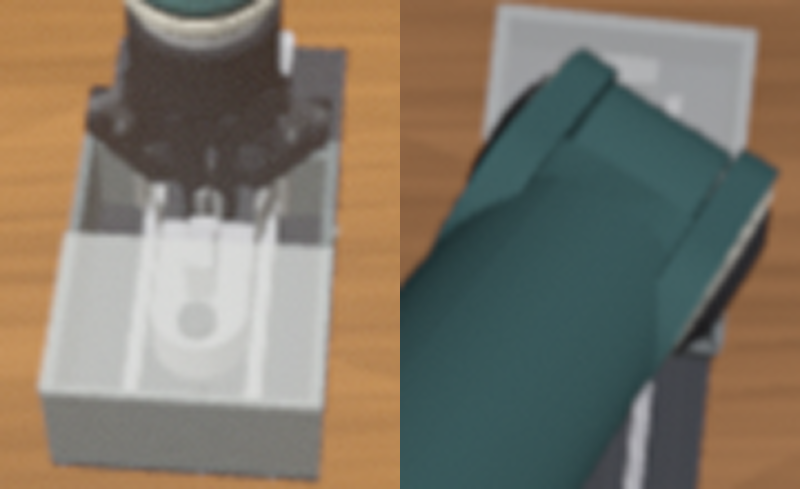

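The sled is under the hood with its tail close to the fingertips and both doors held open beside them. I'll continue slowly by feel.

```bash
python3 - <<'E'
from rig import *
from h import *
s=snapshot("scene")
print("tail edge, disc:",loc(cast(s,[271.1,235],.034)[0]),loc(cast(s,[269.3,257.5],.040)[0]),"disc when set:",loc(cast(s,[275,208.4],.040)[0]))
Z=.092; f0=np.array([-.395,-.467,.508]); x=.019; log=[]
while x<.056:
    x+=.0007; move_straight(st(x,0,Z),feed=.02); ob=get_obs(); f=flocal(ob["ft_force"])-f0
    log.append(((1e3*x).round(1),*(1e3*loc(ob["ee_pos"])[:2]).round(2),*f.round(1)))
    if f[0]<-7 or ob["clock"]>45: break
for l in log[:-8:5]+log[-8:]: print(*l)
print(ob["clock"])
E
```

```text
tail edge, disc: [ 0.03532667 -0.00134557  0.034     ] [0.10229586 0.00109416 0.04      ] disc when set: [-0.0411792   0.00116186  0.04      ]Traceback (most recent call last):
  File "<stdin>", line 8, in <module>
AttributeError: 'float' object has no attribute 'round'
```

```bash
python3 - <<'E'
from rig import *
from h import *
Z=.092; f0=np.array([-.395,-.467,.508]); x=.0197; log=[]
while x<.056:
    x+=.0007; move_straight(st(x,0,Z),feed=.02); ob=get_obs(); f=flocal(ob["ft_force"])-f0
    log.append((round(1e3*x,1),*(1e3*loc(ob["ee_pos"])[:2]).round(2),*f.round(1)))
    if f[0]<-7 or ob["clock"]>42: break
for l in log[:-8:5]+log[-8:]: print(*l)
print(ob["clock"])
E
```

```text
20.4 20.0 0.0 -2.4 0.3 1.1
23.9 23.99 0.01 -3.7 0.3 -1.6
27.4 27.5 0.0 -2.9 -0.4 -1.1
30.9 30.97 -0.02 -2.8 0.3 -0.1
33.0 33.68 0.25 -0.3 0.3 0.2
33.7 33.88 0.09 0.1 -0.1 -0.6
34.4 34.45 0.0 1.1 1.0 -0.6
35.1 34.92 -0.01 0.3 0.2 0.5
35.8 35.09 -0.01 -4.4 0.3 1.0
36.5 35.23 -0.05 -5.7 1.4 1.9
37.2 35.35 -0.08 -6.8 0.3 2.7
37.9 35.44 -0.1 -9.2 0.0 2.8
31.4583
```

Contact rises steeply from x ≈ 35.1 mm, putting the tail about 48 mm past the doors, which is within the home range. Now I'll hold at about 10 N, back off 2 mm and lift straight out.

```bash
python3 - <<'E'
from rig import *
from h import *
Z=.092; f0=np.array([-.395,-.467,.508])
F=lambda:np.mean([flocal(get_obs()["ft_force"])[0] for _ in range(3)])-f0[0]
x=.0379
wait(.2); f=F(); print(f)
for _ in range(5):
    if f<-9.3: break
    x+=.0003; move_straight(st(x,0,Z),feed=.02); wait(.1); f=F(); print(x,f)
for _ in range(4): wait(.3); print("hold",F(),loc(get_obs()["ee_pos"])[0])
move_straight(st(.033,0,Z),feed=.02); print("off",F())
move_straight(st(.033,0,.20),feed=.08)
move_straight(st(-.15,0,.26),feed=.2)
s=snapshot("scene"); t=snapshot("top"); print(get_obs()["clock"])
a=cv2.resize(s["pixels"][185:295,225:315],(400,489),interpolation=cv2.INTER_CUBIC)
b=cv2.resize(t["pixels"][125:235,250:340],(400,489),interpolation=cv2.INTER_CUBIC)
cv2.imwrite("pics/end.png",np.hstack([a,b]))
E
```

```text
-9.470157363256059
hold -8.64827793047068 0.03546362416875852
hold -8.43739335960078 0.03546072544638573
hold -9.460654745709208 0.03546463541716231
hold -9.206658366213528 0.03547020709640355
off 0.28559666737542205
35.9667
```

View pics/end.png

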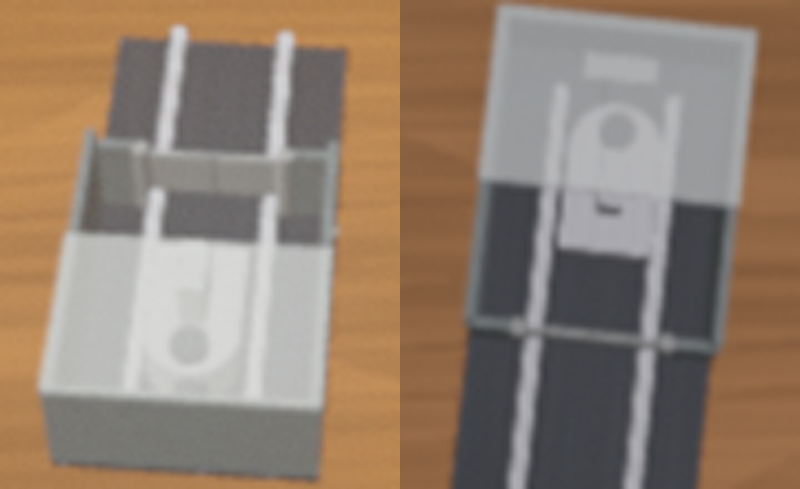

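The sled is home, with its tail at top px (385,181) and its nose about 12 mm short of the stop block, which fits the disc. Both doors are shut and the arm is clear.

```bash
python3 -c "
from rig import *
print(job_done())"
```

```text
the job is handed in; nothing more can be done
None
```

The sled is home against the stop and was held there for over a second with a push of about 9 N; both doors have sprung shut behind it, the arm is clear, and the job is handed in at about 36 s.

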